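# Seal a gel tray in the casting clamp

### The job

Draw the wide gel tray out of the rack by its end tab, set it down flat on the bench clear of the rack and let go, then take it again by its bridge and lay it in the open bed of the casting clamp, tab end towards the hood, and let go before the spring plate is pushed. Then slide the clamp's jaw against it so that the tray runs into the hood and pushes the spring plate back to about the middle of its travel, never hard to its stop, and leave it clamped so. Keep the tray level throughout and leave the smaller tray and everything else on the bench where it is.

Things in the scene. Friction and masses are not known exactly. Their poses are not given: they have to be found in the camera images.
- tray: wide grey gel tray, 140 long (x) x 84 wide (y) mm, 0.3 to 0.45 kg: flat floor 6 mm thick, open ends, side walls 22 mm high, a black bridge bar across its middle, a grey upright tab at its +x end. Origin: centre of its underside. It starts on the bench in either bay of the rack, +x and tab outwards, its last 30 to 40 mm sticking out
- tray_tab (a point): middle of the top of the tray's end tab, 54 mm above the tray's underside, 65 mm from its centre along +x. The tab is 10 mm thick (x), 24 mm wide (y), and reaches down to the tray's floor; its outer face is flush with the tray's end
- tray_bridge (a point): middle of the top of the tray's black bridge bar, 50 mm above the underside, over the centre. The bar is 12 mm thick (tray x), 84 mm wide (y), 34 to 50 mm above the underside, on a post at each side wall; the comb teeth below it are thin and look only
- mini_tray: smaller grey tray of the same form, 110 x 60 mm, in the other bay; leave it. Origin and axes as for the tray; its tab (24 mm wide, to 54 mm high) is 50 mm from its centre
- rack: black rack with a clear roof, fixed: two bays side by side, no floor (trays stand on the bench), open towards its +x. Origin: on the bench under its centre. Walls and roof span x -60 to +55 mm, y -104 to +104 mm; bays centred at y = +50 and -50 mm, 93 mm wide; roof 58 to 65 mm high
- caster: casting clamp, fixed: aluminium base 275 x 130 x 12 mm (x -125 to +150). Origin: on the bench, on its midline; +x towards the hood, jaw at the -x end. The bed (base top, 12 mm up) lies between fences, inner faces y = +-46 mm, 12 mm above the bed, x -65 to +150. Black hood x +95 to +150, 78 mm high, mouth 60 mm high above the bed; spring plate's face in it at x = +125
- caster_mouth (a point): middle of the hood's mouth, at bed height: 95 mm along the clamp's +x from its origin, 12 mm above the bench
- jaw (a joint): travel of the clamp's sliding jaw (m): 0 = fully open, to 0.110; its face is at clamp x = -90 mm + travel, so it grows towards the hood. It stays where it is left: about 9 N of friction to overcome. It starts partly closed (0.01 to 0.07); the tray in front of the hood needs less than 0.04, better 0
- jaw_face (a point): middle of the jaw's pressing face, 22 mm above the bench (face 86 mm wide)
- jaw_handle (a point): middle of the top of the jaw's upright black handle, 86 mm above the bench, 15 mm behind the jaw's face. Handle 16 mm thick along the slide, 40 mm wide across it, standing 42 mm above the jaw's block (block top 44 mm above the bench, 30 mm long, 118 mm wide)
- plate (a joint): how far the spring plate in the hood is pushed back (m), towards clamp +x: 0 free, 0.012 at its stop; spring 600 N/m (3.6 N at the middle). A steel pin on it stands up through the hood's top beside a white scale with two dark lines (at 3 and 9 mm) and moves with it
- bottle: closed reagent bottle, 64 mm across, 150 mm high, loose; origin centre of underside
- flask: conical flask, 80 mm across the foot, 125 mm high, loose; origin centre of underside; it may stand in the bottle's place and the bottle in its place
- beaker: open beaker, 72 mm across, 95 mm high, loose; origin centre of underside
- jar: small amber jar, 42 mm across, 58 mm high, loose, between rack and clamp; origin centre of underside
- tip_box: box of pipette tips, 122 x 84 x 65 mm, loose; origin centre of underside
- pipette: black pipette lying along its x, 225 mm long, 34 mm thick, loose; origin under its middle, at the bench
Mind the look-alikes: they are no part of the job. Leave any blue look-alike of the tray alone.

How it is judged:
On the way, in this order (a step that is already met when the one before it is completed fails the run):
1. the wide tray lies flat on the bench, out of the rack, let go of (x of tray in the frame of rack above 0.122 m and height (world z) of tray below 0.005 m and angle between tray's own z axis and vertical below 0.06 rad and contact force between the fingers and tray below 0.2 N and linear speed of tray below 0.02 m/s), for 0.2 s.
2. the tray is lifted by its bridge (distance between the grasp point and tray_bridge below 0.045 m and contact force between the fingers and tray above 0.5 N and height (world z) of tray above 0.015 m), for 0.1 s.
3. the tray lies in the clamp's bed, tab end towards the hood, let go of, the spring plate not yet pushed (z of tray in the frame of caster between 0.009 and 0.016 m and y of tray in the frame of caster between -0.008 and 0.008 m and x of tray_tab in the frame of caster above 0.04 m and contact force between the fingers and tray below 0.2 N and value of joint plate below 0.002 m and angle between tray's own z axis and vertical below 0.06 rad), for 0.2 s.
At the end, for the whole second after the job is handed in: The wide tray lies flat in the clamp's bed (within 8 mm of its midline), at rest, its tab end inside the hood; the jaw's face is against its other end (within 2.5 mm) and the spring plate stays pushed back between 3 and 9 mm of its 12 mm travel; the tray is let go (z of tray in the frame of caster between 0.009 and 0.016 m and y of tray in the frame of caster between -0.008 and 0.008 m and x of tray_tab in the frame of caster above 0.105 m and value of joint plate between 0.003 and 0.009 m and x of jaw_face in the frame of tray above -0.0725 m and angle between tray's own z axis and vertical below 0.06 rad and linear speed of tray below 0.01 m/s and contact force between the fingers and tray below 0.2 N); the robot touches nothing.
It fails at once if the spring plate is driven to its stop (pushed back over 11 mm) (value of joint plate above 0.011 m).
It fails at once if the tray is tipped by more than 0.4 rad (angle between tray's own z axis and vertical above 0.4 rad).
It fails at once if the smaller tray or another loose thing on the bench is moved by more than 25 mm (distance of any of mini_tray, bottle, flask, beaker, tip_box, pipette, jar from where it was at the start of the episode above 0.025 m).
It also fails if it takes over 72 s, if anything falls off the work surface, if the arm or the gripper's body presses on something with over 40 N, if the wrist force passes 120 N, or if a joint passes its speed limit or range.

### The arm

A 6-joint arm with a two-finger parallel gripper is mounted at the origin on the work surface. World frame = base frame: x ahead of the robot, y to its left, z up, the work surface at z = 0. Lengths are in m, angles in rad, forces in N, time in s.
With the tool pointing down it reaches from about 0.35 to 0.775 m from the base axis. Payload 7.3 kg.
Tool frame: the origin (TCP) lies midway between the tips of the shut fingers; the grasp point (between the pads) lies 19 mm behind it; z points along the fingers, y is the line along which they close (so a half turn about z gives the same grasp; the last joint's range is limited). The gripper opens to 92 mm and grips with 3 to 60 N. Pads are 19 mm wide; open, the fingers measure 130 mm over their backs; the gripper's body (75 mm by 190 mm) begins 47 mm behind the grasp point.
Start: joints at [-1.494, 0.342, 1.524, -0, 1.275, -0.146], TCP at [0.116, -0.512, 0.227] pointing down, gripper open.
Joint ranges: [-2.53, 2.53], [-0.77, 2.02], [0.04, 2.7], [-1, 4.14], [0.28, 2.66], [-3.11, 3.11]. Speed limits (rad/s): [2.57, 2.57, 3.14, 3.14, 3.14, 3.14].

### API

Orientations are given as a 3x3 rotation matrix whose columns are the frame's x, y, z axes.
In Python, from bench import * gives the robot as it stands.
- The arm moves only by the tool step_arm, never from a script. Its argument "steps" is a list that holds one entry, the list of rows, each a list of 7 numbers: the shift along the tool's x, y, z each as a share of 0.04 m, from -1 to 1, then the turn, a rotation vector about the tool's x, y, z each as a share of 0.15 rad, from -1 to 1, then the closure, from 0 (fully open) to 1 (shut). A call has 1 to 5 rows; each row shifts and turns the commanded pose from where the row before left it, along the tool's axes as they then stand; what a row does not reach is not made up. A row lasts 1/10 s, in which the tool goes at most 50 mm and 8.59 degrees, less where a joint would pass 70% of its speed; a pose out of reach is approached as far as the arm can. A call with a number of a shift or a turn outside -1 to 1 is refused whole. A call with a gripper value outside its range is refused whole. The fingers move at their own pace and stop on an object; the grip force is fixed at half the most. Time passes only in rows, so rows that do not move let the fingers close. It gives the time, the measured TCP pose, the force, the opening and the grip force at its end, in the units of the state.
- get_state(): the state, without advancing time (a new reading comes with each control period).
- grab_frame(name): name is "scene" or "top" or "wrist"; returns (picture, depth): 400x640x3 uint8, red, green, blue; 400x640 float32, m along the optical axis (not along the pixel's ray), 0 where there is no reading.
- calibration(name): a dict with "mtx" (3x3 intrinsics, pixels), "dist" ([k1, k2, p1, p2, k3] as OpenCV has them; the pictures are not rectified), "cam_to_world" (4x4, takes a point from camera to world coordinates); the wrist camera has in their place "hand_eye" (4x4, takes a point from camera to tool coordinates, whose origin is the TCP and whose axes are the flange's). Camera axes: x right, y down, z forward; pixel columns grow to the right and rows downward; lengths in m; the calibration is good to about 2 mm. A picture is of the moment at which its call begins: read the wrist's pose just before it. calibration takes no time and is no camera call.
- hand_in(): hands the job in; it is judged then, once.
The state is a dict: "time_s": time; "q": joint angles; "dq": joint speeds; "effort": joint torques, N m; "ee_pos": TCP position; "orientation": TCP orientation; "force": force on the tool from outside, world axes, zero at the start; "torque": the same for the moment, N m; "grip_width": finger opening in m; "grip_force": force on a finger pad.
Only numpy, scipy, OpenCV 4.12 (cv2) and the standard library are available. Lean on these libraries where they do the work, as an engineer would, in place of code of your own. Each camera call takes 0.05 s, during which the arm holds its last target. There are 200 camera calls.

## Working session

There is one attempt and no reset: what is moved stays moved. The work goes in short steps, Python scripts to look and compute and a tool call to move; the robot and the scene stay as the last step left them, time stands still between calls to the robot, and variables do not carry over. Pictures are saved under pics/ and viewed, at most 10 in all, crops included, and the job is handed in when it is done.

Besides the shell and the picture viewer there is one more tool, called after "Request:" in YAML: its name, and indented under it one key for each argument. step_arm: Moves the arm, as the interface text tells. Its arguments: {"type":"object","properties":{"steps":{"type":"array"}},"required":["steps"]}

```bash
mkdir -p pics; cat > h.py <<'E'
from bench import *
import numpy as np, cv2
def cloud(name):
    s=get_state(); im,d=grab_frame(name); c=calibration(name)
    h,w=d.shape; u,v=np.meshgrid(np.arange(w),np.arange(h))
    p=cv2.undistortPoints(np.stack([u,v],-1).reshape(-1,1,2).astype(np.float32),np.array(c["mtx"]),np.array(c["dist"])).reshape(h,w,2)
    P=np.dstack([p*d[...,None],d])
    if "cam_to_world" in c: T=np.array(c["cam_to_world"])
    else:
        E=np.eye(4);E[:3,:3]=s["orientation"];E[:3,3]=s["ee_pos"];T=E@np.array(c["hand_eye"])
    W=P@T[:3,:3].T+T[:3,3]; W[d==0]=np.nan
    return im,W
E
python3 - <<'E'
from h import *
for n in("top","scene"):
    im,W=cloud(n); np.savez(f"{n}0.npz",im=im,W=W); cv2.imwrite(f"pics/{n}0.png",im[...,::-1])
    print(n,[np.round(W[r,c],3).tolist() for r in(100,200,300) for c in(100,320,540)])
s=get_state();print(s["time_s"],s["ee_pos"],s["orientation"])
E
```

```text
top [[0.773, 0.577, 0.127], [0.796, -0.022, 0.007], [0.776, -0.665, 0.007], [0.502, 0.588, 0.096], [0.498, -0.015, -0.005], [0.483, -0.652, -0.002], [0.219, 0.632, -0.001], [0.243, -0.016, 0.266], [0.199, -0.632, 0.004]]
scene [[0.039, -1.201, -0.149], [-0.1, -0.198, 0.004], [-0.718, 0.706, -0.186], [0.666, -0.687, 0.002], [0.422, -0.023, -0.003], [0.177, 0.658, -0.002], [0.669, -0.961, -0.748], [0.776, 0.096, -0.003], [0.575, 0.662, -0.0]]
0.1 [ 0.11600386 -0.51167548  0.2261285 ] [[ 9.75275029e-01  2.20994589e-01 -9.81946125e-05]
 [ 2.20994524e-01 -9.75274154e-01  1.32100508e-03]
 [ 1.96168306e-04 -1.31004374e-03 -9.99999123e-01]]
```

View pics/top0.png

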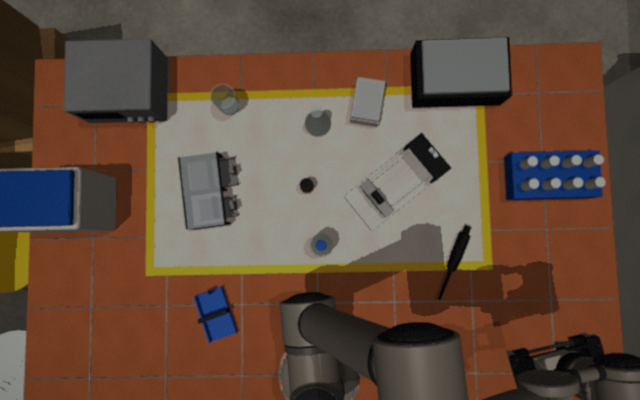

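View pics/scene0.png

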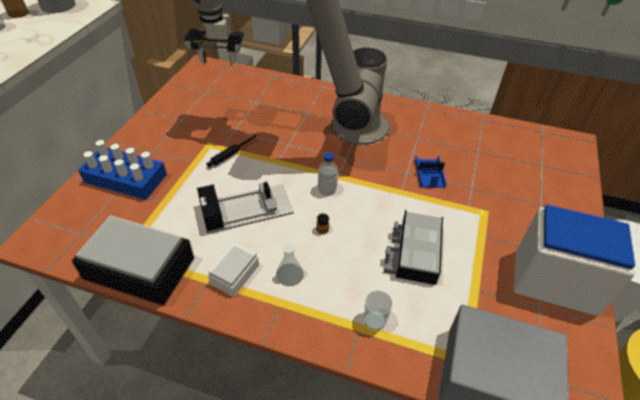

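The top view (up = +x, left = +y) shows the rack at about (205,190) px opening to the right. The clamp is at about (400,180), hood up-right at (430,157) and jaw handle at (377,195). The jar is at (307,185), bottle at (320,243) and flask at (318,122).

```bash
python3 - <<'E'
from h import *
t=np.load("top0.npz");im,W=t["im"],t["W"]
a=cv2.resize(im[140:240,170:250],None,fx=5,fy=5,interpolation=cv2.INTER_CUBIC)
b=cv2.resize(im[125:235,335:455],None,fx=4.5,fy=4.5,interpolation=cv2.INTER_CUBIC)
H=500;b=b[:500]if b.shape[0]>=500 else b
a=a[:b.shape[0]]
out=np.hstack([a[:, :400],cv2.resize(b,(400,int(b.shape[0]*400/b.shape[1])))[:0] if 0 else cv2.copyMakeBorder(cv2.resize(b,(400,370)),0,a.shape[0]-370,0,0,cv2.BORDER_CONSTANT)])
cv2.imwrite("pics/crop.png",cv2.convertScaleAbs(out[...,::-1],alpha=1.3))
def rect(m,l):
    P=W[...,:2][m].astype(np.float32); r=cv2.minAreaRect(P); print(l,len(P),np.round(r[0],4),np.round(r[1],4),round(r[2],2))
S=lambda r0,r1,c0,c1,z0,z1:(lambda M:M)(np.pad(np.ones((r1-r0,c1-c0),bool),((r0,400-r1),(c0,640-c1)))&(W[...,2]>z0)&(W[...,2]<z1))
rect(S(140,240,170,250,.05,.075),"rack+tabs")
rect(S(125,180,400,455,.07,.09),"hood")
rect(S(130,232,340,455,.006,.018),"base")
rect(S(180,215,360,395,.07,.095),"handle")
rect(S(180,220,350,400,.035,.05),"jawblock")
for l,(r,c) in dict(jar=(185,307),bottle=(243,320),flask=(122,318),beaker=(98,226)).items(): print(l,np.round(W[r,c],3))
for r in range(150,232,3): print(r,' '.join('%3d'%(1000*z) if z==z else ' --' for z in W[r,174:248:2,2]))
for r,c in((160,235),(210,235),(155,185),(225,222)):print(np.round(W[r,c],3))
E
```

```text
rack+tabs 3052 [0.529  0.2998] [0.2098 0.1515] 5.56
hood 941 [ 0.6053 -0.32  ] [0.1293 0.0564] 37.66
base 2916 [ 0.5504 -0.2402] [0.3329 0.2975] 87.55
handle 92 [ 0.4952 -0.1764] [0.0393 0.0162] 37.35
jawblock 338 [ 0.4955 -0.1763] [0.1179 0.0306] 37.31
jar [0.536 0.019 0.057]
bottle [ 0.373 -0.016  0.15 ]
flask [ 0.71  -0.016  0.08 ]
beaker [0.811 0.26  0.004]
150   1  -1   0   1   1   0  -1  -1   0  -4  -4  -4   3  -1   0   2   3  -1  -1   0   0   2   5   2  -5   0  -2   2  -3  -1   0   1   1   1  -2  -4  -1
153  -2   0  -1   2   1   3   1  -1  -2   3  -1  -3   2  -4   1   0  61  61  67  63  62  64  59   1  -5   4  -2   2  -1   1   0   1   2   1   1  -2   0
156   0   0   0   0   3   1  61  65  65  64  65  61  60  62  60  62  63  63  60  61  62  67  63  32   9   2   4   1   3   3   0   0   1   0   8   1   0
159   2   0  65  62  62  60  61  59  64  57  58  60  65  64  62  61  63  61  65  57  62  67  66  18  14  20  22  15   9   5  11   5  -2  -1   5   0   3
162   0   1  -2  60  59  63  59  63  65  60  60  59  62  59  62  64  63  61  63  62  59  61  68   0   3   5   0   6   6   4   7 
[... 2902 characters left out ...]
1   0   0
222   0  -3  -3  -1  -2  -1  60  65  67  59  64  63  59  67  61  60  66  65  63  60  65  63  61  63  69  64  61  35  10  -1   0   0  -1   0   0   1  -2
225   2   0  -1   1   0   3  66  58  63  67  60  65  62  63  62  62  59  62  67  62  58  62  63  51  38  27  19   1   1   0  -5   0   0  -1  -3  -1   5
228   4   0   0  -3   0  -1  59  61  68  62  62  61  52  43  26  16   5   0   0   2   1   6   0   0   1   0   0  -4   0   1   3   4   1   6  -3  -3  -1
231  -1   0   1  -2   0  -5   3  -3   0  -2  -1  -2  -1   4   0  -1  -1   1  -4   1  -3   1   3   0   1  -1  -1   0   0  -3  -2   0   1   4  -3  -2   0
[0.621 0.233 0.009]
[0.473 0.235 0.007]
[ 0.642  0.386 -0.001]
[0.429 0.265 0.039]
```

View pics/crop.png

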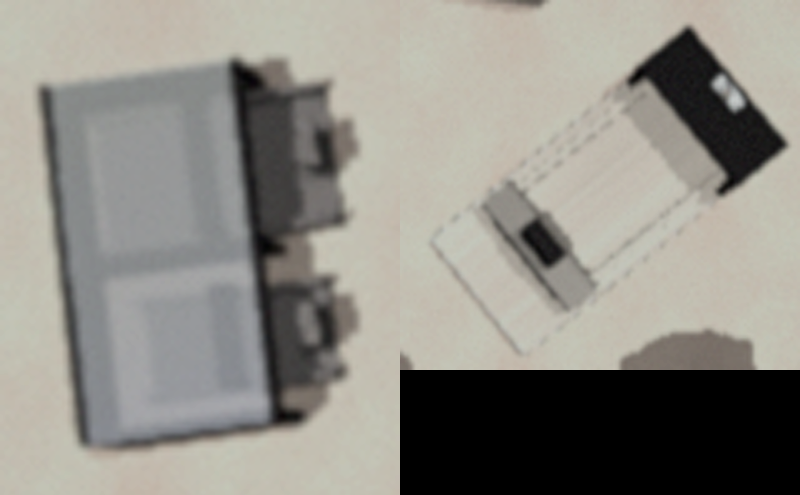

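The crop shows the wide tray in the upper bay, with its tab at about (232,169) px and walls at rows 159 and 183. The smaller tray is in the lower bay. The jaw sits at about 46 mm travel, so I will open it first.

```bash
cat >> h.py <<'E'
from scipy.spatial.transform import Rotation as Ro
def yawR(deg): # tool down, tool y at yaw deg
    a=np.radians(deg); y=np.array([np.cos(a),np.sin(a),0]); z=np.array([0,0,-1.]); return np.column_stack([np.cross(y,z),y,z])
def plan(way,clo,s=None,smax=.9):
    """way: list of (x,y,z,yaw); prints rows"""
    s=s or get_state(); p=np.array(s["ee_pos"]);R=np.array(s["orientation"]); out=[]
    for x,y,z,yw in way:
        T=np.array([x,y,z]);G=yawR(yw)
        rv=Ro.from_matrix(R.T@G).as_rotvec()
        n=int(np.ceil(max(np.linalg.norm(T-p)/(.04*smax),np.linalg.norm(rv)/(.15*.85),1)))
        p0=p.copy()
        for i in range(n):
            d=R.T@(p0+(T-p0)*(i+1)/n-p)/.04; r=Ro.from_matrix(R.T@G).as_rotvec()/(n-i)/.15
            row=np.round(np.r_[d,r],2); out.append([float(v)+0 for v in row]+[clo])
            p=p+R@(row[:3]*.04); R=R@Ro.from_rotvec(row[3:]*.15).as_matrix()
        out.append("--")
    print(str(out).replace(" ","").replace("],","],\n").replace("0.0,","0,"))
    return out
def st():
    s=get_state();R=np.array(s["orientation"]);print("t",round(s["time_s"],2),"p",np.round(s["ee_pos"],4),"yaw",round(float(np.degrees(np.arctan2(R[1,1],R[0,1]))),2),"tilt",np.round(R[:2,2],4),"w",round(float(s["grip_width"]),4),"gf",np.round(s["grip_force"],1),"F",np.round(s["force"],1))
E
python3 - <<'E'
from h import *
t=np.load("top0.npz");W=t["W"]
def M(r0,r1,c0,c1,z0,z1):
    m=np.zeros((400,640),bool);m[r0:r1,c0:c1]=1;return m&(W[...,2]>z0)&(W[...,2]<z1)
def rect(m,l):
    r=cv2.minAreaRect(W[...,:2][m].astype(np.float32)); print(l,m.sum(),np.round(r[0],4),np.round(r[1],4),round(r[2],2),"med",np.round(np.median(W[m],0),4))
m=M(140,240,170,227,.054,.075);rect(m,"roof")
rect(M(162,176,227,236,.046,.06),"tab"); rect(M(198,210,227,238,.046,.06),"minitab")
rect(M(150,192,222,245,.013,.024),"walls")
plan([(.35,-.31,.22,-65),(.494,-.175,.12,-52.5),(.494,-.175,.056,-52.5)],.5)
E
```

```text
roof 2990 [0.5273 0.3171] [0.2083 0.1179] 6.68 med [0.5262 0.3159 0.063 ]
tab 34 [0.5878 0.2345] [0.0233 0.0098] 1.58 med [0.5873 0.2344 0.0529]
minitab 34 [0.4845 0.2346] [0.0225 0.0115] 2.03 med [0.4845 0.2337 0.0527]
walls 62 [0.5811 0.2481] [0.0992 0.0439] 1.19 med [0.5635 0.2494 0.0199]
[[0.76,-0.4,0.02,0,0,-0.16,0.5],
[0.76,-0.39,0.02,0,0,-0.16,0.5],
[0.78,-0.36,0.01,0,0,-0.16,0.5],
[0.79,-0.35,0.02,0,0,-0.16,0.5],
[0.79,-0.33,0.02,0,0,-0.16,0.5],
[0.8,-0.31,0.02,0,0,-0.16,0.5],
[0.81,-0.29,0.01,0,0,-0.15,0.5],
[0.81,-0.27,0.02,0,0,-0.16,0.5],
[0.82,-0.25,0.02,-0.01,0,-0.15,0.5],
'--',[0.67,-0.22,0.36,0,0,-0.21,0.5],
[0.68,-0.2,0.35,0,0,-0.21,0.5],
[0.68,-0.18,0.36,0,0,-0.21,0.5],
[0.69,-0.15,0.36,0,0,-0.21,0.5],
[0.69,-0.14,0.36,0,0,-0.21,0.5],
[0.69,-0.11,0.35,0,0,-0.2,0.5],
[0.7,-0.09,0.36,0,0,-0.21,0.5],
'--',[0,0,0.8,0,0,0,0.5],
[0,0,0.8,0,0,0,0.5],
'--']
```

Request:
step_arm:
  steps:
    - [[0.76, -0.4, 0, 0, 0, -0.16, 0.5], [0.76, -0.39, 0, 0, 0, -0.16, 0.5], [0.78, -0.36, 0, 0, 0, -0.16, 0.5], [0.79, -0.35, 0, 0, 0, -0.16, 0.5], [0.79, -0.33, 0, 0, 0, -0.16, 0.5]]

```text
time_s: 0.6
ee_pos: [0.2468, -0.3987, 0.2264]
orientation: [[0.942, 0.337, -0.0], [0.337, -0.942, 0.001], [0.0, -0.001, -1.0]]
force: [0.1, 0.4, -0.1]
grip_width: 0.0561
grip_force: 0.0
```

Request:
step_arm:
  steps:
    - [[0.8, -0.31, 0, 0, 0, -0.16, 0.5], [0.81, -0.29, 0, 0, 0, -0.15, 0.5], [0.81, -0.27, 0, 0, 0, -0.16, 0.5], [0.82, -0.25, 0, 0, 0, -0.15, 0.5], [0.67, -0.22, 0.3, 0, 0, -0.21, 0.5]]

```text
time_s: 1.1
ee_pos: [0.3723, -0.2904, 0.2156]
orientation: [[0.892, 0.452, 0.002], [0.452, -0.892, -0.002], [0.001, 0.003, -1.0]]
force: [-0.0, -0.1, -1.0]
grip_width: 0.0459
grip_force: 0.0
```

Request:
step_arm:
  steps:
    - [[0.68, -0.2, 0.3, 0, 0, -0.21, 0.5], [0.68, -0.18, 0.3, 0, 0, -0.21, 0.5], [0.69, -0.15, 0.3, 0, 0, -0.21, 0.5], [0.69, -0.14, 0.3, 0, 0, -0.21, 0.5], [0.69, -0.11, 0.3, 0, 0, -0.2, 0.5]]

```text
time_s: 1.6
ee_pos: [0.4738, -0.1937, 0.1539]
orientation: [[0.811, 0.585, -0.001], [0.585, -0.811, 0.0], [-0.0, -0.001, -1.0]]
force: [-0.3, 0.2, -0.2]
grip_width: 0.0457
grip_force: 0.0
```

```bash
python3 - <<'E'
from h import *
st(); im,W=cloud("wrist"); cv2.imwrite("pics/w1.png",im[...,::-1]); np.savez("w1.npz",im=im,W=W)
def rect(m,l):
    r=cv2.minAreaRect(W[...,:2][m].astype(np.float32)); print(l,m.sum(),np.round(r[0],4),np.round(r[1],4),round(r[2],2))
near=lambda x,y,d:(np.abs(W[...,0]-x)<d)&(np.abs(W[...,1]-y)<d)
Z=W[...,2]
rect(near(.495,-.176,.05)&(Z>.08)&(Z<.092),"handle"); rect(near(.605,-.32,.1)&(Z>.072)&(Z<.083),"hood");rect(near(.495,-.176,.1)&(Z>.04)&(Z<.048),"block")
plan([(.494,-.175,.11,-52.5),(.494,-.175,.056,-52.5)],.5)
E
```

```text
t 1.6 p [ 0.4738 -0.1937  0.1539] yaw -54.21 tilt [-0.0006  0.0003] w 0.0457 gf 0.0 F [-0.3  0.2 -0.2]
handle 1147 [ 0.4967 -0.1744] [0.0398 0.016 ] 37.15
hood 13421 [ 0.6065 -0.318 ] [0.1304 0.0576] 37.57
block 3508 [ 0.4967 -0.1745] [0.118  0.0301] 37.46
[[0.3,-0.02,0.53,-0.01,0,-0.09,0.5],
[0.31,-0.02,0.52,-0.01,0,-0.09,0.5],
'--',[0,0,0.68,0,0,0,0.5],
[0,0,0.67,0,0,0,0.5],
'--']
```

View pics/w1.png

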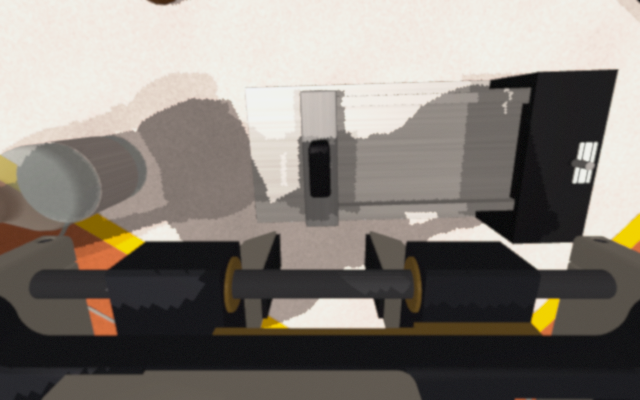

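The wrist view shows the clamp clearly: handle at (320,168) px, hood at (565,155), bottle well to the left at (60,180).

Request:
step_arm:
  steps:
    - [[0.38, -0.02, 0.2, 0, 0, -0.1, 0.5], [0.37, -0.02, 0.5, 0, 0, -0.1, 0.5], [0, 0, 0.6, 0, 0, 0, 0.5], [0, 0, 0.6, 0, 0, 0, 0.5], [0, 0, 0.5, 0, 0, 0, 0.5]]

```text
time_s: 2.15
ee_pos: [0.4964, -0.1757, 0.0573]
orientation: [[0.794, 0.608, -0.001], [0.608, -0.794, 0.0], [-0.0, -0.001, -1.0]]
force: [-0.2, -0.2, -0.3]
grip_width: 0.0459
grip_force: 0.0
```

Request:
step_arm:
  steps:
    - [[0, 0, 0, 0, 0, 0, 0.5], [0, 0, 0, 0, 0, 0, 1], [0, 0, 0, 0, 0, 0, 1], [0, 0, 0, 0, 0, 0, 1], [0, 0, 0, 0, 0, 0, 1]]

```text
time_s: 2.65
ee_pos: [0.4969, -0.1759, 0.0596]
orientation: [[0.794, 0.608, 0.001], [0.608, -0.794, -0.001], [0.001, 0.001, -1.0]]
force: [-5.5, 9.3, 7.1]
grip_width: 0.0187
grip_force: 4.7
```

Request:
step_arm:
  steps:
    - [[0, 0, 0, 0, 0, 0, 1], [0, 0, 0, 0, 0, 0, 1]]

```text
time_s: 2.85
ee_pos: [0.4963, -0.1753, 0.0594]
orientation: [[0.794, 0.608, -0.0], [0.608, -0.794, 0.0], [0.0, -0.0, -1.0]]
force: [-3.1, 2.8, 7.2]
grip_width: 0.0158
grip_force: 30.0
```

Request:
step_arm:
  steps:
    - [[0, -0.23, 0, 0, 0, 0, 1], [0, -0.23, 0, 0, 0, 0, 1], [0, -0.23, 0, 0, 0, 0, 1], [0, -0.23, 0, 0, 0, 0, 1], [0, -0.2, 0, 0, 0, 0, 1]]

```text
time_s: 3.35
ee_pos: [0.471, -0.1421, 0.0594]
orientation: [[0.794, 0.608, 0.005], [0.608, -0.794, -0.004], [0.001, 0.006, -1.0]]
force: [3.9, -9.4, -3.4]
grip_width: 0.0161
grip_force: 30.0
```

Request:
step_arm:
  steps:
    - [[0, 0, 0, 0, 0, 0, 0.6], [0, 0, 0, 0, 0, 0, 0.6], [0, 0, -0.7, 0, 0, 0, 0.6], [0, 0, -0.9, 0, 0, 0, 0.6], [0, 0, -0.9, 0, 0, 0, 0.6]]

```text
time_s: 3.85
ee_pos: [0.4689, -0.1399, 0.1596]
orientation: [[0.794, 0.608, -0.001], [0.608, -0.794, 0.001], [-0.001, -0.001, -1.0]]
force: [0.8, -0.3, -0.5]
grip_width: 0.0367
grip_force: 0.0
```

```bash
python3 - <<'E'
from h import *
st(); plan([(.50,-.04,.2,-28),(.597,.165,.165,6.7)],.5)
E
```

```text
t 3.85 p [ 0.4689 -0.1399  0.1596] yaw -52.57 tilt [-0.0013  0.0007] w 0.0367 gf 0.0 F [ 0.8 -0.3 -0.5]
[[0.53,-0.38,-0.25,0,0,-0.71,0.5],
[0.57,-0.32,-0.25,0,0,-0.72,0.5],
[0.61,-0.25,-0.26,0,0,-0.71,0.5],
[0.62,-0.19,-0.25,-0.01,0,-0.72,0.5],
'--',[0.81,-0.04,0.13,0,0,-0.58,0.5],
[0.81,0.03,0.12,0,0,-0.58,0.5],
[0.8,0.11,0.13,0,0,-0.58,0.5],
[0.79,0.17,0.12,0,0,-0.57,0.5],
[0.78,0.24,0.13,0,0,-0.58,0.5],
[0.75,0.3,0.12,0,0,-0.57,0.5],
[0.72,0.37,0.13,0,0,-0.58,0.5],
'--']
```

Request:
step_arm:
  steps:
    - [[0.53, -0.38, -0.25, 0, 0, -0.71, 0.5], [0.57, -0.32, -0.25, 0, 0, -0.72, 0.5], [0.61, -0.25, -0.25, 0, 0, -0.71, 0.5], [0.62, -0.19, -0.25, 0, 0, -0.72, 0.5], [0.81, -0.04, 0.12, 0, 0, -0.58, 0.5]]

```text
time_s: 4.35
ee_pos: [0.5152, -0.0104, 0.1958]
orientation: [[0.388, 0.922, 0.003], [0.922, -0.388, -0.001], [0.001, 0.003, -1.0]]
force: [0.3, -0.2, -0.3]
grip_width: 0.0458
grip_force: 0.0
```

Request:
step_arm:
  steps:
    - [[0.81, 0.03, 0.12, 0, 0, -0.58, 0.5], [0.8, 0.11, 0.12, 0, 0, -0.58, 0.5], [0.79, 0.17, 0.12, 0, 0, -0.57, 0.5], [0.78, 0.24, 0.12, 0, 0, -0.58, 0.5], [0.75, 0.3, 0.12, 0, 0, -0.57, 0.5]]

```text
time_s: 4.85
ee_pos: [0.5837, 0.1368, 0.1696]
orientation: [[-0.034, 0.999, -0.0], [0.999, 0.034, -0.0], [-0.0, -0.0, -1.0]]
force: [1.3, -0.4, -0.1]
grip_width: 0.0461
grip_force: 0.0
```

Request:
step_arm:
  steps:
    - [[0.72, 0.37, 0.12, 0, 0, -0.58, 0.5], [0, 0, 0, 0, 0, 0, 0.5]]

```text
time_s: 5.05
ee_pos: [0.5976, 0.168, 0.1638]
orientation: [[-0.122, 0.992, -0.001], [0.992, 0.122, 0.001], [0.001, -0.001, -1.0]]
force: [-0.1, -0.2, -0.3]
grip_width: 0.0461
grip_force: 0.0
```

```bash
python3 - <<'E'
from h import *
st(); im,W=cloud("wrist"); cv2.imwrite("pics/w2.png",im[...,::-1]); np.savez("w2.npz",im=im,W=W)
def rect(m,l):
    r=cv2.minAreaRect(W[...,:2][m].astype(np.float32)); print(l,m.sum(),np.round(r[0],4),np.round(r[1],4),round(r[2],2))
near=lambda x,y,d:(np.abs(W[...,0]-x)<d)&(np.abs(W[...,1]-y)<d)
Z=W[...,2]
rect(near(.588,.2345,.018)&(Z>.05)&(Z<.058),"tab"); rect(near(.588,.2345,.06)&(Z>.019)&(Z<.025)&(W[...,1]>.21),"walls");rect((W[...,1]>.2)&(Z>.06)&(Z<.07),"roof")
E
```

```text
t 5.05 p [0.5976 0.168  0.1638] yaw 7.03 tilt [-0.001   0.0009] w 0.0461 gf 0.0 F [-0.1 -0.2 -0.3]
tab 346 [0.5895 0.2379] [0.0232 0.0088] 7.13
walls 575 [0.5874 0.2519] [0.1063 0.0398] 6.63
roof 21824 [0.6233 0.2787] [0.0901 0.3964] 84.94
```

View pics/w2.png

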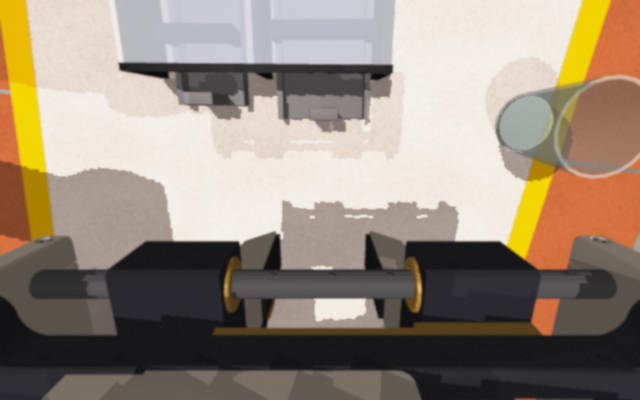

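The wrist view shows the wide tray on the right with its tab at (325,112) px, the smaller one at (200,98), and the beaker far right.

Request:
step_arm:
  steps:
    - [[0.58, 0, 0.4, 0, 0, 0, 0.5], [0.58, 0, 0.4, 0, 0, 0, 0.5], [0.57, 0, 0.4, 0, 0, 0, 0.5], [0, 0, 0.7, 0, 0, 0, 0.5], [0, 0, 0.7, 0, 0, 0, 0.5]]

```text
time_s: 5.6
ee_pos: [0.5891, 0.233, 0.0609]
orientation: [[-0.116, 0.993, 0.001], [0.993, 0.116, -0.0], [-0.0, 0.001, -1.0]]
force: [-0.3, 0.1, -0.5]
grip_width: 0.0459
grip_force: 0.0
```

Request:
step_arm:
  steps:
    - [[0, 0, 0.5, 0, 0, 0, 0.5], [0, 0, 0.28, 0, 0, 0, 0.5], [0, 0, 0, 0, 0, 0, 0.5]]

```text
time_s: 5.9
ee_pos: [0.5883, 0.2323, 0.0286]
orientation: [[-0.116, 0.993, -0.003], [0.993, 0.116, -0.001], [-0.001, -0.003, -1.0]]
force: [-1.0, -0.2, 0.1]
grip_width: 0.0456
grip_force: 0.0
```

Request:
step_arm:
  steps:
    - [[0, 0, 0, 0, 0, 0, 1], [0, 0, 0, 0, 0, 0, 1], [0, 0, 0, 0, 0, 0, 1], [0, 0, 0, 0, 0, 0, 1], [0, 0, 0, 0, 0, 0, 1]]

```text
time_s: 6.4
ee_pos: [0.5899, 0.2335, 0.031]
orientation: [[-0.117, 0.993, 0.002], [0.993, 0.117, 0.0], [0.0, 0.002, -1.0]]
force: [-0.1, -0.4, 6.4]
grip_width: 0.0238
grip_force: 30.0
```

Request:
step_arm:
  steps:
    - [[-0.2, 0, 0, 0, 0, 0, 1], [-0.38, 0, 0, 0, 0, 0, 1], [-0.4, 0, 0, 0, 0, 0, 1], [-0.4, 0, 0, 0, 0, 0, 1], [-0.4, 0, 0, 0, 0, 0, 1]]

```text
time_s: 6.9
ee_pos: [0.5982, 0.1635, 0.031]
orientation: [[-0.117, 0.993, 0.002], [0.993, 0.117, 0.002], [0.002, 0.002, -1.0]]
force: [-0.6, 6.0, 5.5]
grip_width: 0.0237
grip_force: 30.0
```

Request:
step_arm:
  steps:
    - [[-0.4, 0, 0, 0, 0, 0, 1], [-0.4, 0, 0, 0, 0, 0, 1], [-0.32, 0, 0, 0, 0, 0, 1], [-0.15, 0, 0, 0, 0, 0, 1], [0, 0, 0, 0, 0, 0, 1]]

```text
time_s: 7.4
ee_pos: [0.6044, 0.1117, 0.031]
orientation: [[-0.116, 0.993, 0.002], [0.993, 0.116, 0.0], [0.0, 0.002, -1.0]]
force: [0.1, -1.1, 6.2]
grip_width: 0.0237
grip_force: 30.0
```

Request:
step_arm:
  steps:
    - [[0, 0, 0, 0, 0, 0, 0.5], [0, 0, 0, 0, 0, 0, 0.5], [0, 0, 0, 0, 0, 0, 0.5], [0, 0, -0.3, 0, 0, 0, 0.5], [0, 0, -0.9, 0, 0, 0, 0.5]]

```text
time_s: 7.9
ee_pos: [0.6011, 0.1121, 0.0755]
orientation: [[-0.117, 0.993, -0.008], [0.993, 0.117, -0.001], [0.0, -0.008, -1.0]]
force: [0.1, -0.0, 0.2]
grip_width: 0.0456
grip_force: 0.0
```

Request:
step_arm:
  steps:
    - [[-0.2, 0, -0.9, 0, 0, 0, 0.5], [-0.7, 0, -0.9, 0, 0, 0, 0.5], [-0.6, 0, -0.5, 0, 0, 0, 0.5], [0, 0, 0, 0, 0, 0, 0.5]]

```text
time_s: 8.3
ee_pos: [0.6127, 0.0501, 0.1745]
orientation: [[-0.115, 0.993, 0.008], [0.993, 0.115, -0.001], [-0.002, 0.008, -1.0]]
force: [-0.9, -0.2, 0.4]
grip_width: 0.0458
grip_force: 0.0
```

```bash
python3 - <<'E'
from h import *
st(); im,W=cloud("wrist"); cv2.imwrite("pics/w3.png",im[...,::-1]); np.savez("w3.npz",im=im,W=W)
def rect(m,l):
    r=cv2.minAreaRect(W[...,:2][m].astype(np.float32)); print(l,m.sum(),np.round(r[0],4),np.round(r[1],4),round(r[2],2))
near=lambda x,y,d:(np.abs(W[...,0]-x)<d)&(np.abs(W[...,1]-y)<d)
Z=W[...,2]
rect(near(.603,.115,.02)&(Z>.05)&(Z<.058),"tab"); rect(near(.595,.18,.06)&(Z>.046)&(Z<.054)&(W[...,1]>.15),"bridge");rect(near(.595,.18,.075)&(Z>.018)&(Z<.025),"walls")
E
```

```text
t 8.3 p [0.6127 0.0501 0.1745] yaw 6.59 tilt [ 0.0079 -0.0013] w 0.0458 gf 0.0 F [-0.9 -0.2  0.4]
tab 332 [0.6037 0.1159] [0.0233 0.0092] 6.61
bridge 1757 [0.5957 0.1803] [0.0838 0.0126] 6.93
walls 1209 [0.5981 0.1623] [0.0842 0.1029] 7.18
```

View pics/w3.png

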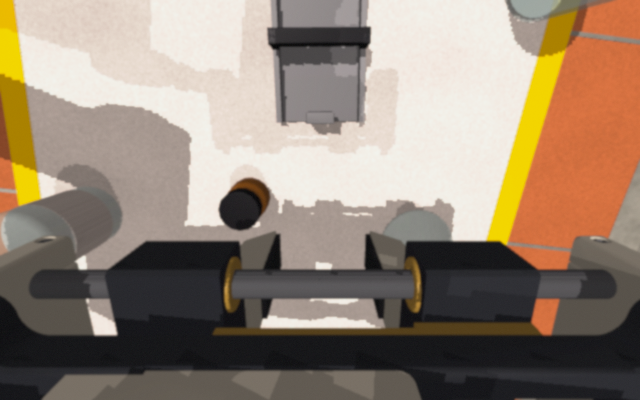

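The tray is out on the bench, with its bridge at (320,37) px and tab at (320,117); the jar at (243,205) is undisturbed.

```bash
python3 - <<'E'
from h import *
plan([(.6,.155,.15,-60),(.5955,.1803,.12,-83.07),(.5955,.1803,.024,-83.07)],.5,smax=.8)
E
```

```text
[[0.26,0,0.06,0,0,0.78,0.5],
[0.26,-0.03,0.05,0,0,0.77,0.5],
[0.25,-0.06,0.06,0,0,0.78,0.5],
[0.25,-0.08,0.05,0,0,0.77,0.5],
[0.23,-0.12,0.06,0,0,0.78,0.5],
[0.22,-0.14,0.05,0,0,0.77,0.5],
[0.2,-0.17,0.06,0,0,0.78,0.5],
[0.18,-0.19,0.05,0.01,-0.01,0.77,0.5],
[0.15,-0.2,0.06,0,0,0.78,0.5],
[0.13,-0.23,0.05,0.01,-0.01,0.77,0.5],
'--',[0.06,-0.15,0.19,0,0,0.67,0.5],
[0.04,-0.16,0.19,0,0,0.67,0.5],
[0.02,-0.15,0.18,0,0,0.67,0.5],
[0.01,-0.17,0.19,0,0,0.68,0.5],
'--',[0,0,0.6,0,0,0,0.5],
[0,0,0.6,0,0,0,0.5],
[0,0,0.6,0,0,0,0.5],
[0,0.01,0.6,0,0,0,0.5],
'--']
```

Request:
step_arm:
  steps:
    - [[0.26, 0, 0.06, 0, 0, 0.78, 0.5], [0.26, -0.03, 0.05, 0, 0, 0.77, 0.5], [0.25, -0.06, 0.06, 0, 0, 0.78, 0.5], [0.25, -0.08, 0.05, 0, 0, 0.77, 0.5], [0.23, -0.12, 0.06, 0, 0, 0.78, 0.5]]

```text
time_s: 8.85
ee_pos: [0.6035, 0.106, 0.1572]
orientation: [[0.451, 0.892, -0.003], [0.892, -0.451, 0.0], [-0.001, -0.003, -1.0]]
force: [0.3, 0.8, -0.6]
grip_width: 0.0458
grip_force: 0.0
```

Request:
step_arm:
  steps:
    - [[0.22, -0.14, 0.05, 0, 0, 0.77, 0.5], [0.2, -0.17, 0.06, 0, 0, 0.78, 0.5], [0.18, -0.19, 0.05, 0, 0, 0.77, 0.5], [0.15, -0.2, 0.06, 0, 0, 0.78, 0.5], [0.13, -0.23, 0.05, 0, 0, 0.77, 0.5]]

```text
time_s: 9.35
ee_pos: [0.5973, 0.1575, 0.1463]
orientation: [[0.867, 0.499, -0.003], [0.499, -0.867, -0.0], [-0.003, -0.001, -1.0]]
force: [0.6, 0.9, 0.7]
grip_width: 0.0463
grip_force: 0.0
```

Request:
step_arm:
  steps:
    - [[0.06, -0.15, 0.19, 0, 0, 0.67, 0.5], [0.04, -0.16, 0.19, 0, 0, 0.67, 0.5], [0.02, -0.15, 0.18, 0, 0, 0.67, 0.5], [0.01, -0.17, 0.19, 0, 0, 0.68, 0.5], [0, 0, 0, 0, 0, 0, 0.5]]

```text
time_s: 9.85
ee_pos: [0.5921, 0.183, 0.1155]
orientation: [[0.992, 0.123, -0.005], [0.123, -0.992, -0.0], [-0.005, -0.0, -1.0]]
force: [-0.1, 0.9, 0.4]
grip_width: 0.0459
grip_force: 0.0
```

```bash
python3 - <<'E'
from h import *
st(); plan([(.5955,.1803,.024,-83.07)],.5,smax=.7)
E
```

```text
t 9.85 p [0.5921 0.183  0.1155] yaw -82.94 tilt [-0.0049 -0.0004] w 0.0459 gf 0.0 F [-0.1  0.9  0.4]
[[0.02,0.02,0.57,0,0.01,0,0.5],
[0.02,0.02,0.57,0,0.01,0.01,0.5],
[0.02,0.02,0.58,0,0.01,0,0.5],
[0.02,0.02,0.57,0,0,0.01,0.5],
'--']
```

Request:
step_arm:
  steps:
    - [[0.02, 0.02, 0.57, 0, 0, 0, 0.5], [0.02, 0.02, 0.57, 0, 0, 0, 0.5], [0.02, 0.02, 0.58, 0, 0, 0, 0.5], [0.02, 0.02, 0.5, 0, 0, 0, 0.5], [0, 0, 0, 0, 0, 0, 0.5]]

```text
time_s: 10.35
ee_pos: [0.5953, 0.1785, 0.0259]
orientation: [[0.992, 0.125, -0.007], [0.125, -0.992, -0.001], [-0.007, 0.0, -1.0]]
force: [-0.5, 0.3, 0.3]
grip_width: 0.0461
grip_force: 0.0
```

Request:
step_arm:
  steps:
    - [[0, 0, 0, 0, 0, 0, 0.5], [0, 0, 0, 0, 0, 0, 1], [0, 0, 0, 0, 0, 0, 1], [0, 0, 0, 0, 0, 0, 1], [0, 0, 0, 0, 0, 0, 1]]

```text
time_s: 10.85
ee_pos: [0.598, 0.1788, 0.0297]
orientation: [[0.993, 0.122, 0.001], [0.122, -0.993, 0.0], [0.001, 0.0, -1.0]]
force: [0.5, 0.0, -0.6]
grip_width: 0.0185
grip_force: 0.0
```

Request:
step_arm:
  steps:
    - [[0, 0, 0, 0, 0, 0, 1], [0, 0, 0, 0, 0, 0, 1]]

```text
time_s: 11.05
ee_pos: [0.5979, 0.1791, 0.0295]
orientation: [[0.993, 0.122, 0.001], [0.122, -0.993, 0.0], [0.001, -0.0, -1.0]]
force: [-0.3, 1.4, 2.5]
grip_width: 0.0118
grip_force: 30.0
```

Request:
step_arm:
  steps:
    - [[0, 0, -0.2, 0, 0, 0, 1], [0, 0, -0.5, 0, 0, 0, 1], [0, 0, -0.7, 0, 0, 0, 1], [0, 0, -0.7, 0, 0, 0, 1], [0, 0, -0.6, 0, 0, 0, 1]]

```text
time_s: 11.55
ee_pos: [0.5975, 0.1785, 0.1382]
orientation: [[0.993, 0.122, -0.001], [0.122, -0.993, -0.001], [-0.001, 0.0, -1.0]]
force: [0.4, 0.0, -4.0]
grip_width: 0.0121
grip_force: 30.0
```

```bash
python3 - <<'E'
from h import *
st(); s=get_state(); im,W=cloud("wrist"); cv2.imwrite("pics/w4.png",im[...,::-1])
R=np.array(s["orientation"]);T=(W-np.array(s["ee_pos"]))@R  # tool frame
# bar visible part: tool z approx -0.02..., far end in tool x
m=(T[...,2]>-.03)&(T[...,2]<.035)&(np.abs(T[...,1])<.09)&(T[...,0]>0)&(T[...,0]<.06)
print(m.sum())
for z0,z1 in((-.03,-.015),(-.015,.005),(.005,.012),(.012,.03)):
    k=m&(T[...,2]>z0)&(T[...,2]<z1); 
    if k.sum(): print(z0,k.sum(),np.round(np.percentile(T[k],[1,50,99],axis=0),4).tolist())
k=m&(T[...,2]>-.028)&(T[...,2]<-.015);r=np.argwhere(k);print(r.min(0),r.max(0)) if len(r) else 0
plan([(.575,.02,.14,-68),(.5368,-.2234,.11,-52.55)],1,smax=.8)
E
```

```text
t 11.55 p [0.5975 0.1785 0.1382] yaw -82.99 tilt [-0.0007 -0.0005] w 0.0121 gf 30.0 F [ 0.4  0.  -4. ]
17822
-0.03 2850 [[0.0006, -0.0116, -0.029], [0.0145, 0.0007, -0.0208], [0.0399, 0.0689, -0.0155]]
-0.015 952 [[0.0057, -0.0191, -0.0147], [0.0107, 0.009, -0.0074], [0.0401, 0.0689, 0.0045]]
0.005 2840 [[0.0054, -0.0687, 0.0056], [0.0377, 0.0081, 0.0073], [0.0402, 0.0688, 0.0117]]
0.012 11180 [[0.0005, -0.0683, 0.0127], [0.0182, -0.0003, 0.0232], [0.0401, 0.0682, 0.0276]]
[184 296] [268 471]
[[-0.18,0.64,0.01,0,-0.01,-0.29,1],
[-0.21,0.64,0.01,0,-0.01,-0.29,1],
[-0.24,0.63,0.01,0,-0.01,-0.29,1],
[-0.26,0.61,0.01,0,0,-0.29,1],
[-0.3,0.6,0.01,0,-0.01,-0.29,1],
[-0.31,0.59,0.01,0.01,0,-0.29,1],
'--',[-0.4,0.66,0.09,0,0,-0.23,1],
[-0.41,0.65,0.1,0,0,-0.22,1],
[-0.44,0.63,0.09,0,0,-0.23,1],
[-0.46,0.62,0.09,0,0,-0.22,1],
[-0.49,0.6,0.1,0,0,-0.23,1],
[-0.5,0.59,0.09,0,0,-0.22,1],
[-0.52,0.57,0.09,0,0,-0.23,1],
[-0.54,0.55,0.1,0,0,-0.22,1],
'--']
```

View pics/w4.png

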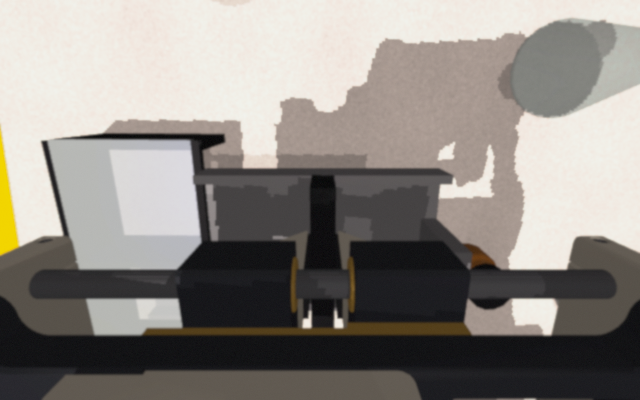

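The view shows the tray held level by its bridge (bar at (322,215) px). Its wall edge is 40 mm along tool x, so the tray is about 2 mm off the tool centre, which matches the earlier estimate.

Request:
step_arm:
  steps:
    - [[-0.18, 0.64, 0, 0, 0, -0.29, 1], [-0.21, 0.64, 0, 0, 0, -0.29, 1], [-0.24, 0.63, 0, 0, 0, -0.29, 1], [-0.26, 0.61, 0, 0, 0, -0.29, 1], [-0.3, 0.6, 0, 0, 0, -0.29, 1]]

```text
time_s: 12.1
ee_pos: [0.5762, 0.0454, 0.136]
orientation: [[0.942, 0.335, -0.002], [0.335, -0.942, -0.0], [-0.002, -0.0, -1.0]]
force: [0.9, 0.0, -4.3]
grip_width: 0.0117
grip_force: 30.0
```

Request:
step_arm:
  steps:
    - [[-0.31, 0.59, 0, 0, 0, -0.29, 1], [-0.4, 0.66, 0, 0, 0, -0.23, 1], [-0.41, 0.65, 0, 0, 0, -0.22, 1], [-0.44, 0.63, 0, 0, 0, -0.23, 1], [-0.46, 0.62, 0, 0, 0, -0.22, 1]]

```text
time_s: 12.6
ee_pos: [0.5532, -0.1028, 0.1361]
orientation: [[0.868, 0.497, -0.002], [0.497, -0.868, 0.0], [-0.002, -0.001, -1.0]]
force: [1.0, -0.4, -4.1]
grip_width: 0.0117
grip_force: 30.0
```

Request:
step_arm:
  steps:
    - [[-0.49, 0.6, 0.05, 0, 0, -0.23, 1], [-0.5, 0.59, 0.05, 0, 0, -0.22, 1], [-0.52, 0.57, 0.05, 0, 0, -0.23, 1], [-0.54, 0.55, 0.05, 0, 0, -0.22, 1], [0, 0, 0, 0, 0, 0, 1]]

```text
time_s: 13.1
ee_pos: [0.5336, -0.2274, 0.1278]
orientation: [[0.796, 0.605, -0.002], [0.605, -0.796, -0.001], [-0.002, -0.0, -1.0]]
force: [-0.0, -0.2, -3.3]
grip_width: 0.0122
grip_force: 30.0
```

Request:
step_arm:
  steps:
    - [[0, 0, 0, 0, 0, 0, 1], [0, 0, 0, 0, 0, 0, 1]]

```text
time_s: 13.3
ee_pos: [0.5347, -0.2229, 0.1285]
orientation: [[0.794, 0.608, -0.001], [0.608, -0.794, 0.001], [-0.0, -0.001, -1.0]]
force: [0.8, -0.3, -4.1]
grip_width: 0.0117
grip_force: 30.0
```

```bash
python3 - <<'E'
from h import *
st(); s=get_state(); im,W=cloud("wrist"); cv2.imwrite("pics/w5.png",im[...,::-1]); np.savez("w5.npz",im=im,W=W)
d=np.array([.6074,-.7944]);n=np.array([.7944,.6074]);o=np.array([.532,-.2207])
q=W[...,:2]-o;X=q@d;Y=q@n;Z=W[...,2]
k=(Z>.074)&(Z<.082)&(X>.05)&(X<.2)&(abs(Y)<.1);print("hood top X,Y pct",k.sum(),np.round(np.percentile(X[k],[1,99]),4),np.round(np.percentile(Y[k],[1,99]),4))
if k.sum():print(cv2.minAreaRect(W[...,:2][k].astype(np.float32)))
k=(Z>.02)&(Z<.027)&(Y>.03)&(Y<.06);print("fence",k.sum(),np.round(np.percentile(Y[k],[2,50,98]),4) if k.sum() else 0, np.round(np.polyfit(X[k],Y[k],1),4) if k.sum() else 0)
k=(Z>.008)&(Z<.016)&(Y>.05)&(Y<.08)&(X>-.14)&(X<.16);print("base edge",k.sum(),np.round(np.percentile(Y[k],[2,98]),4) if k.sum() else 0)
plan([(.5368,-.2234,.07,-52.58),(.5368,-.2234,.042,-52.58)],1,smax=.5)
E
```

```text
t 13.3 p [ 0.5347 -0.2229  0.1285] yaw -52.56 tilt [-0.0011  0.0008] w 0.0117 gf 30.0 F [ 0.8 -0.3 -4.1]
hood top X,Y pct 11160 [0.095  0.1496] [-0.0378  0.0643]
((0.6064088940620422, -0.318257212638855), (0.13030612468719482, 0.05654027685523033), 37.290279388427734)
fence 2242 [0.043  0.0503 0.0542] [0.013 0.05 ]
base edge 3575 [0.0522 0.0649]
[[0.01,0.01,0.49,0,0,0,1],
[0.01,0.02,0.49,0,0,0,1],
[0.01,0.01,0.49,-0.01,0,0.01,1],
'--',[0,0,0.35,0,0,0,1],
[0,0,0.35,0,0,0,1],
'--']
```

View pics/w5.png

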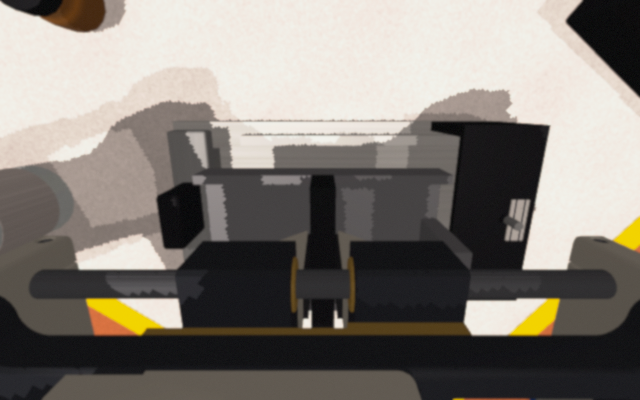

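The view shows the tray above the bed between jaw (left) and hood (right). The clamp frame checks out, with the base edge at 64.9 mm and the hood front at 95 mm; the pin is at (513,222) px with the plate free.

Request:
step_arm:
  steps:
    - [[0.03, 0, 0.4, 0, 0, 0, 1], [0, 0, 0.5, 0, 0, 0, 1], [0, 0, 0.5, 0, 0, 0, 1], [0, 0, 0.35, 0, 0, 0, 1], [0, 0, 0.2, 0, 0, 0, 1]]

```text
time_s: 13.85
ee_pos: [0.5356, -0.2216, 0.0499]
orientation: [[0.793, 0.609, -0.002], [0.609, -0.793, 0.001], [-0.001, -0.002, -1.0]]
force: [-1.0, -0.0, -3.9]
grip_width: 0.0116
grip_force: 30.0
```

Request:
step_arm:
  steps:
    - [[0, 0, 0.1, 0, 0, 0, 1], [0, 0, 0.05, 0, 0, 0, 1], [0, 0, 0, 0, 0, 0, 1]]

```text
time_s: 14.15
ee_pos: [0.5363, -0.223, 0.0455]
orientation: [[0.794, 0.608, 0.001], [0.608, -0.794, -0.0], [0.0, 0.001, -1.0]]
force: [0.4, 0.9, -4.6]
grip_width: 0.0119
grip_force: 30.0
```

Request:
step_arm:
  steps:
    - [[0, 0, 0.06, 0, 0, 0, 1], [0, 0, 0.04, 0, 0, 0, 1], [0, 0, 0.02, 0, 0, 0, 1], [0, 0, 0, 0, 0, 0, 1]]

```text
time_s: 14.55
ee_pos: [0.5362, -0.2232, 0.0415]
orientation: [[0.794, 0.608, 0.001], [0.608, -0.794, -0.001], [0.0, 0.001, -1.0]]
force: [-1.4, 1.3, 3.5]
grip_width: 0.0118
grip_force: 30.0
```

Seated: the force changed sign. Now I release and raise.

Request:
step_arm:
  steps:
    - [[0, 0, 0, 0, 0, 0, 0.6], [0, 0, 0, 0, 0, 0, 0.6], [0, 0, 0, 0, 0, 0, 0.6], [0, 0, -0.2, 0, 0, 0, 0.6], [0, 0, -0.7, 0, 0, 0, 0.6]]

```text
time_s: 15.05
ee_pos: [0.5344, -0.2222, 0.0746]
orientation: [[0.794, 0.608, -0.005], [0.608, -0.794, 0.003], [-0.002, -0.005, -1.0]]
force: [0.3, -0.4, -0.6]
grip_width: 0.0364
grip_force: 0.0
```

Request:
step_arm:
  steps:
    - [[0, 0, -0.9, 0, 0, 0, 0.6], [0, -0.4, -0.9, 0, 0, 0, 0.6], [-0.8, -0.6, -0.4, 0, 0, 0, 0.6], [-0.8, -0.6, 0, 0, 0, 0, 0.6], [0, 0, 0, 0, 0, 0, 0.6]]

```text
time_s: 15.55
ee_pos: [0.4423, -0.2102, 0.1651]
orientation: [[0.795, 0.607, -0.002], [0.607, -0.795, 0.001], [-0.001, -0.002, -1.0]]
force: [0.2, 0.0, -0.5]
grip_width: 0.037
grip_force: 0.0
```

```bash
cat >> h.py <<'E'
D=np.array([.6074,-.7944]);N=np.array([.7944,.6074]);O=np.array([.532,-.2207])
def clampview(f):
    st(); im,W=cloud("wrist"); cv2.imwrite(f"pics/{f}.png",im[...,::-1]); np.savez(f+".npz",im=im,W=W)
    q=W[...,:2]-O;X=q@D;Y=q@N;Z=W[...,2]
    def rep(l,k):
        if k.sum()>10: print(l,k.sum(),"X",np.round(np.percentile(X[k],[2,50,98]),4),"Y",np.round(np.percentile(Y[k],[2,50,98]),4),"rect",np.round(cv2.minAreaRect(np.c_[X[k],Y[k]].astype(np.float32))[0],4),round(cv2.minAreaRect(np.c_[X[k],Y[k]].astype(np.float32))[2],2))
        else: print(l,"none")
    b=abs(Y)<.07
    rep("handle",b&(Z>.081)&(Z<.092)&(X<0)&(X>-.13)&(abs(Y)<.03))
    rep("block",b&(Z>.040)&(Z<.048)&(X<.02)&(X>-.13))
    rep("bridge",b&(Z>.057)&(Z<.066)&(X>-.05)&(X<.09))
    rep("tab",(abs(Y)<.02)&(Z>.062)&(Z<.07)&(X>.05)&(X<.094))
    rep("walls",b&(Z>.03)&(Z<.037)&(X>-.08)&(X<.094))
    rep("floor",(abs(Y)<.035)&(Z>.015)&(Z<.022)&(X>-.08)&(X<.094))
    rep("hood",(Z>.074)&(Z<.082)&(X>.08)&(X<.16)&(abs(Y)<.08))
    rep("pin",(Z>.083)&(Z<.12)&(X>.09)&(X<.16)&(abs(Y)<.06))
E
python3 - <<'E'
from h import *
clampview("w6")
E
```

```text
t 15.55 p [ 0.4423 -0.2102  0.1651] yaw -52.63 tilt [-0.0023  0.0007] w 0.037 gf 0.0 F [ 0.2  0.  -0.5]
handle 1192 X [-0.1081 -0.1    -0.0927] Y [-0.0185  0.0005  0.0186] rect [-1.006e-01 -1.000e-04] 89.96
block 3552 X [-0.1145 -0.0974 -0.0856] Y [-0.0561  0.0202  0.0568] rect [-0.0582  0.0001] 0.28
bridge 1978 X [-0.0015  0.0048  0.0705] Y [-0.0395  0.0019  0.04  ] rect [0.0365 0.    ] 0.07
tab 459 X [0.0642 0.0682 0.0742] Y [-0.0112  0.0005  0.0119] rect [0.0694 0.0002] 0.46
walls 1860 X [-0.0633 -0.0015  0.0721] Y [-0.0412  0.037   0.0417] rect [ 0.0048 -0.0001] 0.12
floor 9684 X [-0.0634 -0.0058  0.0705] Y [-0.0332  0.0024  0.0341] rect [0.0136 0.    ] 0.0
hood 13593 X [0.0949 0.1209 0.149 ] Y [-0.0618  0.0081  0.063 ] rect [1.224e-01 1.000e-04] 0.1
pin 135 X [0.1293 0.1311 0.1358] Y [-0.0025  0.0005  0.0032] rect [0.1326 0.0002] 82.58
```

View pics/w6.png

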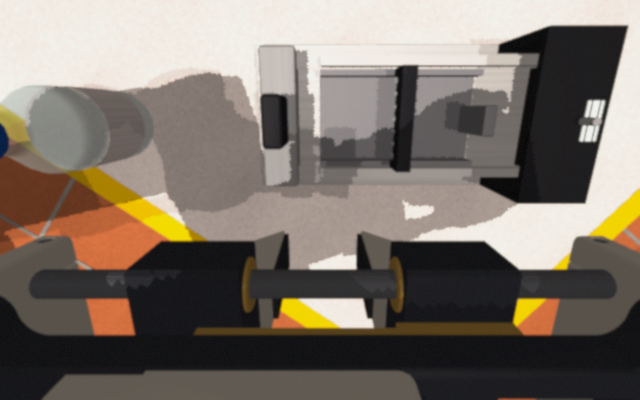

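The view shows the tray seated in the bed, centred and square (bridge (404,118), tab (473,118) px). It is free of both jaw and plate; the pin (588,120) is at clamp x ≈ 0.131 m, free.

Request:
step_arm:
  steps:
    - [[0.7, -0.4, 0, 0, 0, 0, 0.6], [0.7, -0.4, 0.2, 0, 0, 0, 0.6], [0.22, -0.14, 0.5, 0, 0, 0, 0.6], [0, 0, 0.7, 0, 0, 0, 0.6], [0, 0, 0.7, 0, 0, 0, 0.6]]

```text
time_s: 16.1
ee_pos: [0.4766, -0.1415, 0.0798]
orientation: [[0.793, 0.609, 0.002], [0.609, -0.793, -0.001], [0.001, 0.002, -1.0]]
force: [0.3, 0.8, -0.2]
grip_width: 0.0371
grip_force: 0.0
```

Request:
step_arm:
  steps:
    - [[0, 0, 0.5, 0, 0, 0, 0.6], [0, 0, 0, 0, 0, 0, 0.6], [0, 0, 0, 0, 0, 0, 0.6]]

```text
time_s: 16.4
ee_pos: [0.4758, -0.142, 0.0606]
orientation: [[0.794, 0.608, 0.0], [0.608, -0.794, -0.0], [0.0, 0.0, -1.0]]
force: [0.5, -0.2, 0.9]
grip_width: 0.0365
grip_force: 0.0
```

Request:
step_arm:
  steps:
    - [[0, 0, 0, 0, 0, 0, 1], [0, 0, 0, 0, 0, 0, 1], [0, 0, 0, 0, 0, 0, 1], [0, 0, 0, 0, 0, 0, 1], [0, 0, 0, 0, 0, 0, 1]]

```text
time_s: 16.9
ee_pos: [0.474, -0.1405, 0.061]
orientation: [[0.794, 0.608, -0.001], [0.608, -0.794, 0.002], [0.0, -0.002, -1.0]]
force: [-2.9, 6.2, 5.8]
grip_width: 0.0156
grip_force: 30.0
```

```bash
python3 - <<'E'
from h import *
st(); p=np.array(get_state()["ee_pos"])[:2]-O; print("TCP X,Y",p@D,p@N)
E
```

```text
t 16.9 p [ 0.474  -0.1405  0.061 ] yaw -52.58 tilt [-0.0015  0.002 ] w 0.0156 gf 30.0 F [-2.9  6.2  5.8]
TCP X,Y -0.09898388215174331 0.002650368268785982
```

Request:
step_arm:
  steps:
    - [[0, 0.1, 0, 0, 0, 0, 1], [0, 0.2, 0, 0, 0, 0, 1], [0, 0.2, 0, 0, 0, 0, 1], [0, 0.2, 0, 0, 0, 0, 1], [0, 0.2, 0, 0, 0, 0, 1]]

```text
time_s: 17.4
ee_pos: [0.4953, -0.1683, 0.061]
orientation: [[0.794, 0.608, -0.003], [0.608, -0.794, 0.004], [-0.0, -0.005, -1.0]]
force: [-5.3, 10.8, 8.4]
grip_width: 0.0159
grip_force: 30.0
```

Request:
step_arm:
  steps:
    - [[0, 0.2, 0, 0, 0, 0, 1], [0, 0.2, 0, 0, 0, 0, 1], [0, 0.15, 0, 0, 0, 0, 1], [0, 0.1, 0, 0, 0, 0, 1], [0, 0, 0, 0, 0, 0, 1]]

```text
time_s: 17.9
ee_pos: [0.5115, -0.1894, 0.061]
orientation: [[0.794, 0.608, -0.002], [0.608, -0.794, 0.003], [-0.0, -0.004, -1.0]]
force: [-3.8, 7.4, 5.4]
grip_width: 0.016
grip_force: 30.0
```

```bash
python3 - <<'E'
from h import *
clampview("w7"); p=np.array(get_state()["ee_pos"])[:2]-O; print("TCP X,Y",p@D,p@N)
E
```

```text
t 17.9 p [ 0.5115 -0.1894  0.061 ] yaw -52.58 tilt [-0.0023  0.0028] w 0.016 gf 30.0 F [-3.8  7.4  5.4]
handle 1899 X [-0.0508 -0.0375 -0.0238] Y [-0.0182  0.0121  0.0199] rect [-0.0341  0.0013] 14.4
block 4641 X [-0.0516 -0.0371 -0.0231] Y [-0.0566  0.0344  0.0584] rect [-0.0373  0.0002] 0.05
bridge 2661 X [-0.0419  0.0463  0.0531] Y [-0.0361  0.0194  0.0418] rect [0.0191 0.0182] 61.52
tab 201 X [0.0501 0.0514 0.053 ] Y [-0.0073  0.0056  0.0195] rect [0.0517 0.006 ] 0.01
walls 1830 X [-0.0252  0.0365  0.092 ] Y [-0.0019  0.0398  0.0589] rect [0.0217 0.0263] 0.51
floor 8510 X [-0.0182  0.0261  0.0928] Y [-0.0257  0.0111  0.0329] rect [0.0368 0.0011] 89.86
hood 4076 X [0.0941 0.1    0.1135] Y [0.0141 0.0373 0.0641] rect [0.1009 0.0365] 11.91
pin none
TCP X,Y -0.037313261757584815 0.0027040335440891516
```

Request:
step_arm:
  steps:
    - [[0, 0.05, 0, 0, 0, 0, 1], [0, 0.05, 0, 0, 0, 0, 1], [0, 0.05, 0, 0, 0, 0, 1], [0, 0.05, 0, 0, 0, 0, 1], [0, 0.05, 0, 0, 0, 0, 1]]

```text
time_s: 18.45
ee_pos: [0.517, -0.1965, 0.061]
orientation: [[0.794, 0.608, -0.004], [0.608, -0.794, 0.004], [-0.0, -0.005, -1.0]]
force: [-6.7, 10.5, 9.3]
grip_width: 0.0159
grip_force: 30.0
```

Request:
step_arm:
  steps:
    - [[0, 0, 0, 0, 0, 0, 1]]

```text
time_s: 18.55
ee_pos: [0.5171, -0.1968, 0.061]
orientation: [[0.794, 0.608, -0.003], [0.608, -0.794, 0.004], [-0.0, -0.005, -1.0]]
force: [-5.2, 9.6, 8.0]
grip_width: 0.0155
grip_force: 30.0
```

```bash
python3 - <<'E'
from h import *
clampview("w8"); p=np.array(get_state()["ee_pos"])[:2]-O; print("TCP X,Y",p@D,p@N)
im,W=cloud("top");cv2.imwrite("pics/top1.png",cv2.resize(im[125:190,395:460],None,fx=8,fy=8)[...,::-1])
E
```

```text
t 18.55 p [ 0.5171 -0.1968  0.061 ] yaw -52.57 tilt [-0.0032  0.0036] w 0.0155 gf 30.0 F [-5.2  9.6  8. ]
handle 1900 X [-0.0415 -0.0282 -0.0144] Y [-0.0182  0.012   0.0199] rect [-0.0312  0.0011] 75.87
block 4645 X [-0.0424 -0.0279 -0.0138] Y [-0.0566  0.0344  0.0584] rect [-0.028   0.0003] 0.19
bridge 2682 X [-0.0335  0.0554  0.0624] Y [-0.0362  0.0193  0.0418] rect [0.0269 0.0185] 62.02
tab 760 X [0.051  0.0568 0.0621] Y [-0.0067  0.0076  0.0194] rect [0.0564 0.006 ] 90.0
walls 1770 X [-0.0161  0.0424  0.0919] Y [-0.0022  0.0395  0.0588] rect [0.0273 0.0269] 2.34
floor 7232 X [-0.0093  0.0287  0.0929] Y [-0.0195  0.0119  0.0327] rect [0.0415 0.0012] 89.49
hood 6208 X [0.0942 0.1043 0.1218] Y [0.0049 0.0386 0.0643] rect [0.1096 0.0121] 89.72
pin none
TCP X,Y -0.02807080680169211 0.0027352229436962984
```

Request:
step_arm:
  steps:
    - [[0, 0.04, 0, 0, 0, 0, 1], [0, 0.04, 0, 0, 0, 0, 1], [0, 0.02, 0, 0, 0, 0, 1], [0, 0, 0, 0, 0, 0, 1]]

```text
time_s: 19.05
ee_pos: [0.519, -0.1992, 0.061]
orientation: [[0.794, 0.608, -0.004], [0.608, -0.794, 0.005], [-0.001, -0.006, -1.0]]
force: [-7.7, 11.7, 9.6]
grip_width: 0.0158
grip_force: 30.0
```

Request:
step_arm:
  steps:
    - [[0, 0, 0, 0, 0, 0, 0.65], [0, 0, 0, 0, 0, 0, 0.65], [0, 0, 0, 0, 0, 0, 0.65], [0, 0, -0.3, 0, 0, 0, 0.65], [0, 0, -0.8, 0, 0, 0, 0.65]]

```text
time_s: 19.55
ee_pos: [0.5196, -0.2017, 0.103]
orientation: [[0.794, 0.607, -0.005], [0.608, -0.794, 0.002], [-0.002, -0.005, -1.0]]
force: [-0.1, 0.0, 0.7]
grip_width: 0.0322
grip_force: 0.0
```

Request:
step_arm:
  steps:
    - [[0, 0, -0.9, 0, 0, 0, 0.6], [-0.5, 0, -0.7, 0, 0, 0, 0.6], [-0.8, 0, 0, 0, 0, 0, 0.6], [-0.8, 0, 0, 0, 0, 0, 0.6], [0, 0, 0, 0, 0, 0, 0.6]]

```text
time_s: 20.05
ee_pos: [0.4523, -0.2553, 0.1696]
orientation: [[0.796, 0.605, 0.0], [0.605, -0.796, -0.002], [-0.001, 0.001, -1.0]]
force: [1.1, -0.6, 0.0]
grip_width: 0.0366
grip_force: 0.0
```

```bash
python3 - <<'E'
from h import *
clampview("w9")
im=cv2.imread("pics/w9.png");cv2.imwrite("pics/w9c.png",cv2.resize(im[0:230,230:640],None,fx=1.9,fy=1.9,interpolation=cv2.INTER_CUBIC))
E
```

```text
t 20.05 p [ 0.4523 -0.2553  0.1696] yaw -52.75 tilt [ 0.0001 -0.0015] w 0.0366 gf 0.0 F [ 1.1 -0.6  0. ]
handle 1220 X [-0.0325 -0.0247 -0.0172] Y [-0.0191  0.0007  0.0185] rect [-0.025   0.0001] 0.08
block 3773 X [-0.0393 -0.0245 -0.0103] Y [-0.056   0.0114  0.0571] rect [-0.0248 -0.    ] 0.07
bridge 1811 X [0.0539 0.0592 0.0657] Y [-0.0397  0.0031  0.0404] rect [0.06   0.0003] 89.97
tab 550 X [0.0541 0.0597 0.0655] Y [-0.0193  0.0016  0.0188] rect [0.0598 0.0001] 0.26
walls 1258 X [-0.0079  0.0317  0.0923] Y [-0.0418  0.037   0.0418] rect [ 0.0425 -0.    ] 89.89
floor 7004 X [-0.0075  0.0326  0.0922] Y [-0.0339  0.0018  0.0337] rect [ 0.0425 -0.0001] 89.96
hood 13421 X [0.0951 0.1212 0.1488] Y [-0.0619  0.0065  0.0606] rect [ 0.1226 -0.0008] 0.13
pin 126 X [0.1345 0.1362 0.1405] Y [-0.0026  0.0001  0.0029] rect [0.1374 0.0002] 87.74
```

View pics/w9c.png

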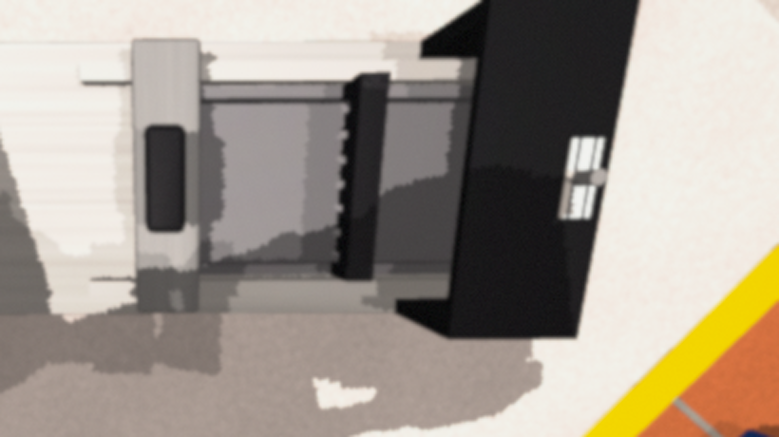

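The tray is clamped inside the hood. The pin has moved 5.1 mm (0.1311 to 0.1362 m), which is between the two lines; the jaw face is on the tray's end and the arm is clear.

```bash
python3 -c "
from bench import *
print(hand_in())"
```

```text
the job is handed in; nothing more can be done
None
```

The tray lies clamped in the casting clamp, tab end in the hood, with the spring plate pushed back about 5 mm of its 12 mm; the job is handed in, but no verdict came back.

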